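# Seat the oilstone in its holder

### The job

Set up the sharpening station: pick up the big oilstone, lay it flat on the plywood plate of its holder about 20 mm off the board's middle, to one end or one side, where it cannot drop in yet, and slide it across the plate under light pressure until you feel it drop in. Leave it fully home and flat in the cut-out, pale side up, and let go. Never bear on the thin plate with more than about 30 N, and do not shift the other tools.

Things in the scene. Friction and masses are not known exactly. Their poses are not given: they have to be found in the camera images.
- stone_mid (a point): centre of the big oilstone, half-way up. The stone is a rigid block 50 mm (its x) by 150 mm (its y) by 25 mm high (its z up), about 0.4 kg (0.3 to 0.55 kg), grey below with a pale layer on top. It lies flat on the bench with its pale side up; at least 40 mm are free beside its long sides.
- holder_top (a point): middle of the top face of the holder's dark board, 20 mm above the bench, z up. The board, 130 mm (x) by 250 mm (y) on a thin rubber mat, is fixed. On it is pinned a plywood plate, 104 (x) by 214 (y) mm, 6 mm thick, square to the board, with a right-through rectangular cut-out in its middle. The stone's centre is 18.5 mm above this point lying on the plate, 12.5 mm seated.
- holder: the same holder, origin under its middle on the bench. The plate's cut-out is 53.5 mm (x) by 153.5 mm (y), 6 mm deep down to the board; the stone fits either way round and then stands 19 mm proud. The plate was pinned on by hand: its middle, with the cut-out's, lies up to 10 mm from the board's middle along x and up to 10 mm along y, differently each time; this is not measured, only seen or felt.
- slip: small grey slip stone, 25 x 90 x 12 mm, lying flat beyond one long side of the stone; not the one wanted. Leave it alone. Origin: middle of its underside.
- square: small try square lying flat, wooden stock 18 x 75 mm, steel blade 70 x 22 mm, 16 mm high. Leave it alone. Origin: middle of its underside.
- chisel: chisel, 250 mm long, 29 mm high, lying on the robot's side of the holder, parallel to it. Leave it alone. Origin: middle of its underside.
- guide: honing guide, metal, 22 x 80 x 28 mm, on the far side of the holder. Leave it alone. Origin: middle of its underside.
- mallet: carpenter's mallet lying at the left edge, head 75 x 135 x 65 mm. Leave it alone. Origin: middle of its underside.
- plane: bench plane on its sole at the right edge, 240 x 60 mm, 115 mm high. Leave it alone. Origin: middle of its underside.
Things that resemble listed ones, but are neither listed nor needed, are in the scene too. What is shaped like the part that bears stone_mid but black, green or purple is not meant.

How it is judged:
By the outcome, as a careful person would: the job done as asked, in the order asked, and still so for the second after the job is handed in, with the robot touching nothing.
It also fails if it takes over 51 s, if anything falls off the work surface, if the arm or the gripper's body presses on something with over 40 N, if the wrist force passes 120 N, or if a joint passes its speed limit or range.

### The arm

A 6-joint arm with a two-finger parallel gripper is mounted at the origin on the work surface. World frame = base frame: x ahead of the robot, y to its left, z up, the work surface at z = 0. Lengths are in mm, angles in rad, forces in N, time in s.
With the tool pointing down it reaches from about 300 to 875 mm from the base axis. Payload 6.4 kg.
Tool frame: the origin (TCP) lies on the centre line of the jaws, within the pads' length; the fingertips stand 11 mm ahead of it and the grasp point (between the pads) lies 8 mm behind it; y points along the fingers, x is the direction in which the jaws open and shut, and the axes are right-handed (so a half turn about y gives the same grasp; the last joint's range is limited). The gripper opens to 85 mm and grips with 20 to 120 N. Pads are 22 mm wide; open, the fingers measure 114 mm over their backs; the gripper's body (76 mm by 85 mm) begins 54 mm behind the grasp point. The pads swing forward as they close: fully open they stand 13 mm farther back than shut.
Start: joints at [-1.406, 0.181, 1.607, -0, 1.354, -0.206], TCP at [208.374, -535.93, 242.288] pointing down, gripper open.
Joint ranges: [-2.99, 2.99], [-0.89, 2.07], [0.3, 2.58], [-1.14, 4.28], [0, 2.63], [-3.12, 3.12]. Speed limits (rad/s): [2.57, 2.57, 3.01, 3.14, 3.14, 3.14].

### API

Orientations are given as a unit quaternion [w, x, y, z].
In Python, from workcell import readout, imaging, order gives the robot as it stands.
- The arm moves only by the tool move_arm, never from a script. Its argument "rows" is a list of rows, each a list of 2 entries, a list of its own where there are three numbers: the shift along the tool's x, y, z in cm, then the turn, a rotation vector about the tool's x, y, z in degrees. In form: [[[dx, dy, dz], [rx, ry, rz]], ...]. A call has 1 to 5 rows; each row shifts and turns the commanded pose from where the row before left it, along the tool's axes as they then stand; what a row does not reach is not made up. A row lasts 1/12 s, in which the tool goes at most 41.7 mm and 7.16 degrees, less where a joint would pass 70% of its speed; a pose out of reach is approached as far as the arm can. A call is refused whole if a number of a shift passes 4.17 or a number of a turn 7.16, either way. A call with a gripper value outside its range is refused whole. "hand" is the gripper's target within -1 to 1 (fully open at 1, half-way at 0, shut at -1), set as the call begins (left out, the last holds). The fingers move at their own pace and stop on an object; "squeeze" is the grip in N (left out, the last holds). Time passes only in rows, so rows that do not move let the fingers close. It gives the time, the measured TCP pose, the force and the opening at its end, in the units of the state.
- readout.state(): the state, without advancing time (a new reading comes with each control period).
- imaging.get_image(name): name is "scene" or "top"; returns (picture, depth): 420x560x3 uint8, red, green, blue; 420x560 float32, mm along the optical axis (not along the pixel's ray), 0 where there is no reading.
- imaging.calibration(name): a dict with "fov_y" (degrees; the focal length in pixels is half the picture's height over the tangent of half this angle, whatever the lens; pixels are square), "cx", "cy" (the principal point, pixels), "k1" (the pictures are not rectified: a ray, as slopes to the right and down, at radius r is drawn at 1 + k1 r^2 times it, then the intrinsics apply), "pose" (4x4, takes a point from camera to world coordinates). Camera axes: x right, y up, looking along -z (the intrinsics and any distortion apply to the point x, -y, -z); pixel columns grow to the right and rows downward; lengths in mm; the calibration is good to about 2 mm. A picture is of the moment at which its call begins. calibration takes no time and is no camera call.
- order.job_done(): hands the job in, once; it reports no verdict.
The state is a dict: "time": time; "joint_pos": joint angles; "joint_velocities": joint speeds; "tau": joint torques, N m; "tcp_pos": TCP position; "orientation": TCP orientation; "wrist_force": force on the tool from outside, world axes, zero at the start; "moment": the same for the moment, N m; "finger_gap": finger opening in mm.
Only numpy, scipy, OpenCV 4.12 (cv2) and the standard library are available. Lean on these libraries where they do the work, as an engineer would, in place of code of your own. Each camera call takes 0.05 s, during which the arm holds its last target. There are 200 camera calls.

## Working session

There is one attempt and no reset: what is moved stays moved. The work goes in short steps, Python scripts to look and compute and a tool call to move; the robot and the scene stay as the last step left them, time stands still between calls to the robot, and variables do not carry over. Pictures are saved under pics/ and viewed, about 8 in all and at most 12, crops included, and the job is handed in when it is done.

Besides the shell and the picture viewer there is one more tool, called after "Request:" as a command line: name --argument value ..., lists and objects as JSON in quotes. move_arm: Moves the arm, as the interface text tells. Its arguments: {"type":"object","properties":{"rows":{"type":"array","items":{"type":"array"}},"hand":{"type":"number"},"squeeze":{"type":"number"}},"required":["rows"]}

```bash
mkdir -p pics; ls; cat > h.py <<'E'
import numpy as np, cv2
from workcell import readout, imaging, order
def cam(n):
    c=imaging.calibration(n); return c
def ray(c,uv,shape=(420,560)):
    f=shape[0]/2/np.tan(np.radians(c['fov_y']/2))
    K=np.array([[f,0,c['cx']],[0,f,c['cy']],[0,0,1.]])
    p=cv2.undistortPoints(np.float64(uv).reshape(-1,1,2),K,np.array([c['k1'],0,0,0.])).reshape(-1,2)
    d=np.c_[p[:,0],-p[:,1],-np.ones(len(p))]
    T=np.array(c['pose']); return T[:3,3],d@T[:3,:3].T,d
def plane(c,uv,z):
    o,d,_=ray(c,uv); return o+d*((z-o[2])/d[:,2])[:,None]
def dep(c,uv,D):
    o,d,_=ray(c,uv); u=np.int32(np.round(uv)).reshape(-1,2); return o+d*D[u[:,1],u[:,0]][:,None]
def full(c,D):
    v,u=np.mgrid[:420,:560]; return dep(c,np.c_[u.ravel(),v.ravel()],D).reshape(420,560,3)
E
python3 - <<'E'
from h import *
for n in ['scene','top']:
    I,D=imaging.get_image(n); np.savez(n+'0.npz',I=I,D=D)
    cv2.imwrite(f'pics/{n}0.png',cv2.resize(I[:,:,::-1],(800,600),interpolation=cv2.INTER_CUBIC))
    c=cam(n); print(n,{k:np.round(v,3) for k,v in c.items()})
print(readout.state())
E
```

```text
pics
scene {'fov_y': np.float64(45.301), 'cx': np.float64(278.166), 'cy': np.float64(211.369), 'k1': np.float64(0.034), 'pose': array([[-5.060000e-01, -6.330000e-01,  5.860000e-01,  1.375050e+03],
       [ 8.620000e-01, -3.630000e-01,  3.530000e-01,  4.996840e+02],
       [-1.000000e-02,  6.840000e-01,  7.300000e-01,  1.114512e+03],
       [ 0.000000e+00,  0.000000e+00,  0.000000e+00,  1.000000e+00]])}
top {'fov_y': np.float64(53.093), 'cx': np.float64(282.064), 'cy': np.float64(204.8), 'k1': np.float64(-0.119), 'pose': array([[ 1.300000e-02,  9.850000e-01, -1.700000e-01,  2.970120e+02],
       [-1.000000e+00,  1.500000e-02,  5.000000e-03,  2.191000e+00],
       [ 8.000000e-03,  1.690000e-01,  9.860000e-01,  1.340431e+03],
       [ 0.000000e+00,  0.000000e+00,  0.000000e+00,  1.000000e+00]])}
{'time': 0.1, 'joint_pos': array([-1.40629709e+00,  1.81470146e-01,  1.60789480e+00, -1.64039415e-05,
        1.35381678e+00, -2.06299914e-01]), 'joint_velocities': array([-5.16983374e-05, -1.96253065e-03, -2.42838976e-03, -1.03596861e-03,
       -1.17486581e-04,  1.34680984e-04]), 'tau': array([ 1.47703846e-03, -4.45874155e+01, -3.52236700e+01, -1.34819666e-04,
        4.03650105e-03,  2.02036387e-05]), 'tcp_pos': array([ 208.28874054, -535.43455373,  241.47871023]), 'orientation': array([ 0.58400306, -0.58319993,  0.39965351, -0.39886757]), 'wrist_force': array([-0.2475465 , -0.13488221,  0.2828984 ]), 'moment': array([0.02420101, 0.00631633, 0.03497581]), 'finger_gap': 85.55304997457047}
```

View pics/scene0.png

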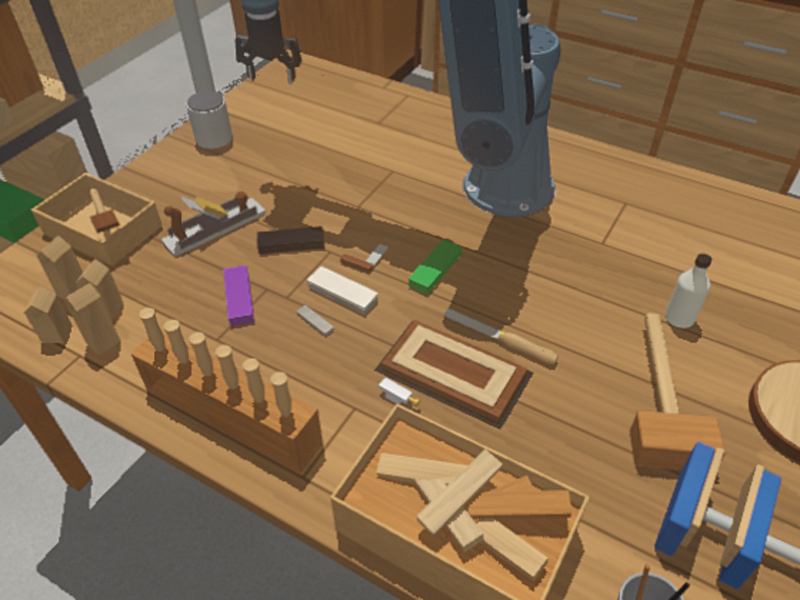

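View pics/top0.png

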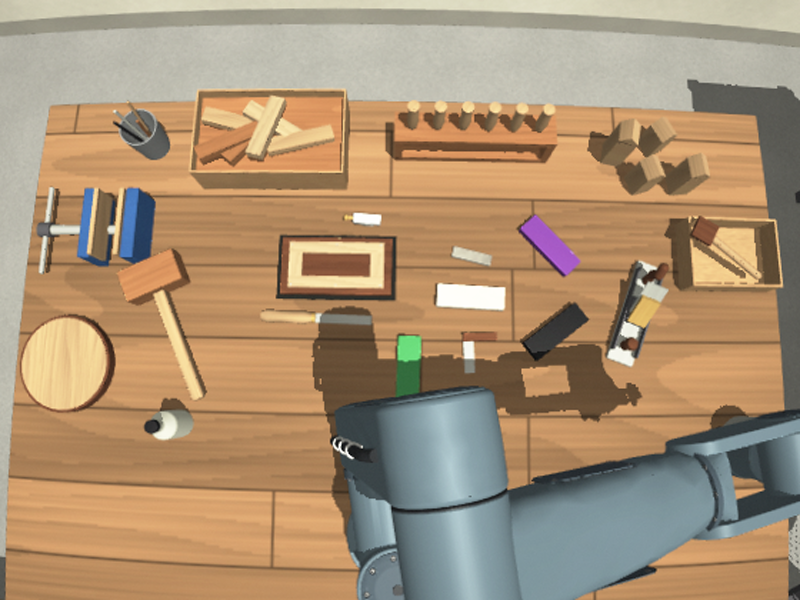

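The scene view shows the white stone at about (342,290) and the holder at (455,372). In the top view the stone is at (470,297) and the holder, with its off-centre plate, at (337,267); both views are at 800x600. Next I measure by colour masks.

```bash
cat >> h.py <<'E'
def blob(mask,near):
    n,L,S,C=cv2.connectedComponentsWithStats(mask.astype(np.uint8),connectivity=4)
    ids=[i for i in range(1,n) if S[i,4]>100]
    i=min(ids,key=lambda i:np.hypot(*(C[i]-near))); return (L==i)
def corners(m,hull=True):
    cs,_=cv2.findContours(m.astype(np.uint8),cv2.RETR_EXTERNAL,cv2.CHAIN_APPROX_NONE)
    k=max(cs,key=cv2.contourArea).reshape(-1,2).astype(float)
    return k
def rect(c,m,z,grow=0.5):
    # contour -> plane z (world) -> min-area rect ; contour runs thru pixel centres => add half a pixel each side
    P=plane(c,corners(m),z)[:,:2]
    (x,y),(w,h),a=cv2.minAreaRect(P.astype(np.float32))
    if w>h: w,h,a=h,w,a+90
    # a: direction of the 'w' (short) side; long axis = a+90
    return np.round([x,y,w,h,((a+90+45)%180)-45],1)
E
python3 - <<'E'
from h import *
near={'top':dict(st=(329,208),h=(236,187)),'scene':dict(st=(239,203),h=(318,260))}
for n in near:
    z=np.load(n+'0.npz');I,D=z['I'],z['D'];c=cam(n)
    H=cv2.cvtColor(I,cv2.COLOR_RGB2HSV); h,s,v=[H[...,k].astype(int) for k in range(3)]
    F=full(c,D)
    for k,(u,w) in near[n].items(): print(n,k,'rgb',I[w,u],'hsv',H[w,u],'depth pt',np.round(F[w,u],1))
    m=blob((s<40)&(v>150),near[n]['st'])
    zs=np.median(F[...,2][cv2.erode(m.astype(np.uint8),np.ones((3,3)))>0]); print(' stone',m.sum(),'z depth',round(float(zs),1),rect(c,m,25), 'cen px',np.mean(np.argwhere(m),0)[::-1])
    # holder line of colours along its short & long axes
    u,w=near[n]['h']
    print(' col',[tuple(H[w+d,u]) +(round(float(F[w+d,u,2])),) for d in range(-28,30,2)])
    print(' row',[tuple(H[w,u+d])+(round(float(F[w,u+d,2])),) for d in range(-50,52,3)])
    x,y=near[n]['h']; cv2.imwrite(f'pics/{n}_h.png',cv2.resize(I[y-60:y+60,x-80:x+80,::-1],(800,600),interpolation=cv2.INTER_NEAREST))
E
```

```text
top st rgb [255 254 249] hsv [ 25   6 255] depth pt [ 515.1 -154.3   26.2]
top h rgb [128  82  58] hsv [ 10 139 128] depth pt [579.7 143.5  21.5]
 stone 743 z depth 25.9 [ 517.1 -154.4   51.   148.7   87.5] cen px [329.01345895 207.4064603 ]
 col [(np.uint8(15), np.uint8(123), np.uint8(180), 1), (np.uint8(14), np.uint8(122), np.uint8(180), 4), (np.uint8(15), np.uint8(122), np.uint8(170), -3), (np.uint8(17), np.uint8(81), np.uint8(79), -3), (np.uint8(12), np.uint8(136), np.uint8(152), 20), (np.uint8(18), np.uint8(94), np.uint8(230), 27), (np.uint8(22), np.uint8(64), np.uint8(240), 25), (np.uint8(22), np.uint8(78), np.uint8(246), 28), (np.uint8(22), np.uint8(74), np.uint8(248), 31), (np.uint8(16), np.uint8(106), np.uint8(188), 19), (np.uint8(10), np.uint8(143), np.uint8(136), 24), (np.uint8(11), np.uint8(141), np.uint8(141), 19), (np.uint8(10), np.uint8(141), np.uint8(132), 20), (np.uint8(10), np.uint8(139), np.uint8(127), 22), (np.uint8(10), np.uint8(139), np.uint8(128), 22), (np.uint8(10), np.uint8(143), np.uint8(134), 22), (np.uint8(10), np.uint8(144), np.uint8(138), 20), (np.uint8(
[... 4933 characters left out ...]
16), (np.uint8(12), np.uint8(143), np.uint8(128), 21), (np.uint8(12), np.uint8(145), np.uint8(125), 18), (np.uint8(12), np.uint8(147), np.uint8(128), 22), (np.uint8(12), np.uint8(150), np.uint8(133), 22), (np.uint8(12), np.uint8(148), np.uint8(136), 18), (np.uint8(12), np.uint8(151), np.uint8(132), 17), (np.uint8(16), np.uint8(104), np.uint8(174), 20), (np.uint8(19), np.uint8(85), np.uint8(209), 23), (np.uint8(18), np.uint8(88), np.uint8(203), 24), (np.uint8(18), np.uint8(88), np.uint8(206), 25), (np.uint8(19), np.uint8(86), np.uint8(210), 24), (np.uint8(11), np.uint8(154), np.uint8(134), 18), (np.uint8(12), np.uint8(150), np.uint8(134), 21), (np.uint8(12), np.uint8(153), np.uint8(127), 19)]
```

View pics/top_h.png

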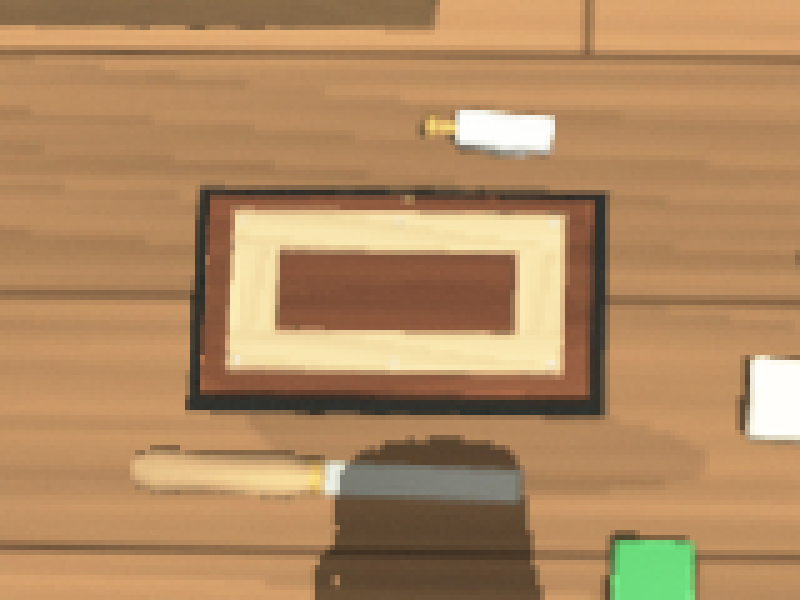

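The holder crop shows the dark board with plywood plate and cut-out at about (277..515, 252..330), i.e. near its middle with only a small offset. I now fit the edges in both views.

```bash
cat > hold.py <<'E'
from h import *
near={'top':dict(h=(236,187)),'scene':dict(h=(318,260))}
S=4
def up(m): return m
def fitrect(c,P):
    (x,y),(w,h),a=cv2.minAreaRect(P.astype(np.float32))
    if w>h: w,h,a=h,w,a+90
    a=((a+90+45)%180)-45
    R=np.array([[np.sin(np.radians(a)),-np.cos(np.radians(a))],[np.cos(np.radians(a)),np.sin(np.radians(a))]])  # rows: short axis, long axis
    q=(P-[x,y])@R.T
    # robust edge lines: fit points near each side, away from the corners
    out=[];L=[]
    for ax,half in ((0,w/2),(1,h/2)):
        o=1-ax;oh=(h if ax==0 else w)/2
        for s in (-1,1):
            k=(abs(q[:,ax]-s*half)<6)&(abs(q[:,o])<oh*0.8)
            p=np.polyfit(q[k,o],q[k,ax],1); r=abs(np.polyval(p,q[k,o])-q[k,ax]); k2=np.where(k)[0][r<2]
            p=np.polyfit(q[k2,o],q[k2,ax],1); L.append(p)
    cx=(L[0][1]+L[1][1])/2; cy=(L[2][1]+L[3][1])/2
    cen=np.array([x,y])+np.array([cx,cy])@R
    sl=[L[0][0],L[1][0],L[2][0],L[3][0]]
    yaw=a-np.degrees(np.mean(sl[:2]))
    return np.round([*cen,L[1][1]-L[0][1],L[3][1]-L[2][1],yaw],2), np.round(np.degrees(sl),1)
def cont(m,c,z):
    k=corners(m); k=(k+0.5)/S-0.5
    return plane(c,k,z)[:,:2]
def big(I): return cv2.resize(I,None,fx=S,fy=S,interpolation=cv2.INTER_CUBIC)
def masks(I,n):
    u,w=near[n]['h']; B=big(I)
    H=cv2.cvtColor(B,cv2.COLOR_RGB2HSV); h,s,v=[H[...,k].astype(int) for k in range(3)]
    roi=np.zeros(s.shape,bool); roi[(w-40)*S:(w+40)*S,(u-62)*S:(u+62)*S]=1
    pl=blob((s<112)&(v>165)&roi&(h>13),(u*S,w*S))
    f=pl.astype(np.uint8); cs,_=cv2.findContours(f,cv2.RETR_EXTERNAL,cv2.CHAIN_APPROX_NONE)
    fill=cv2.drawContours(f.copy(),cs,-1,1,-1)
    hole=blob((fill>0)&~pl,(u*S,w*S))
    return pl,hole,(h<14)&(s>110)&(v<165)&roi
E
python3 - <<'E'
from hold import *
for n in near:
    z=np.load(n+'0.npz');I,D=z['I'],z['D'];c=cam(n)
    pl,hole,bd=masks(I,n)
    bd=blob(bd&~hole,tuple(S*x for x in near[n]['h']))|pl|hole
    F=full(c,D)[...,2]; sm=lambda m:cv2.resize(cv2.erode(m.astype(np.uint8),np.ones((9,9))),(560,420),interpolation=cv2.INTER_NEAREST)>0
    print(n,'z plate',np.median(F[sm(pl)]),'z hole',np.median(F[sm(hole)]))
    print(' plate@26',*fitrect(c,cont(pl,c,26)))
    print(' hole@26',*fitrect(c,cont(hole,c,26)), 'hole@23',fitrect(c,cont(hole,c,23))[0])
    try: print(' board@20',*fitrect(c,cont(bd,c,20)))
    except Exception as e: print(e)
    B=big(I);H=cv2.cvtColor(B,cv2.COLOR_RGB2HSV); 
    u,w={'top':(329,208),'scene':(239,203)}[n]
    m=blob((H[...,1]<40)&(H[...,2]>165),(u*S,w*S)); print(' stone@25',*fitrect(c,cont(m,c,25)))
    B[...,:][cv2.morphologyEx(pl.astype(np.uint8),cv2.MORPH_GRADIENT,np.ones((3,3)))>0]=[255,0,0]
    B[cv2.morphologyEx(bd.astype(np.uint8),cv2.MORPH_GRADIENT,np.ones((3,3)))>0]=[0,0,255]
    B[cv2.morphologyEx(m.astype(np.uint8),cv2.MORPH_GRADIENT,np.ones((3,3)))>0]=[0,255,0]
    u,w=near[n]['h']; cv2.imwrite(f'pics/{n}_m.png',B[(w-50)*S:(w+50)*S,(u-65)*S:(u+65)*S,::-1])
a=cv2.imread('pics/top_m.png');b=cv2.imread('pics/scene_m.png');cv2.imwrite('pics/both.png',cv2.resize(np.vstack([a,b]),(390,600)))
E
```

```text
top z plate 27.15248703227951 z hole 21.217223919677963
 plate@26 [586.02 147.07 105.35 214.41  90.16] [-0.4 -0.2  0.4  0.2]
 hole@26 [585.76 147.3   49.98 150.79  90.18] [-0.3 -0.3 -0.3 -0.3] hole@23 [586.42 147.63  50.09 151.14  90.18]
 board@20 [584.04 147.16 131.48 249.57  89.88] [ 0.4  0.1 -0.8 -0.1]
 stone@25 [ 517.3  -154.8    49.81  149.75   87.25] [ 0.2  0.3 -0.5  1.3]
scene z plate 24.554304743546027 z hole 18.414812813521962
 plate@26 [586.14 147.68 104.12 214.28  89.85] [ 0.   0.  -0.1 -0.1]
 hole@26 [586.14 147.88  51.44 151.79  89.65] [ 0.1  0.1 -0.2 -0.3] hole@23 [583.97 146.91  51.58 152.21  89.65]
 board@20 [591.02 149.33 138.25 251.76  90.03] [-0.3 -0.5  0.2  0.1]
 stone@25 [ 519.17 -152.82   49.78  150.2    87.03] [ 0.1 -0.2 -2.3  0.8]
```

View pics/both.png

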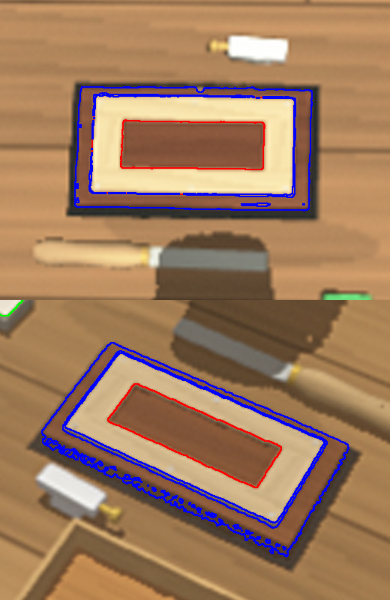

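The red cut-out outline and the plate outline fit well in both views. The scene view's board outline is spoiled by the side face, so I take the board from the top view.

- **Stone:** about (518,-154), yaw 87.1°, top at 25.
- **Board middle:** about (584,147).
- **Plate and cut-out:** about (586,147.5), yaw 90°.

Next is the move plan.

```bash
cat > plan.py <<'E'
from h import *
from scipy.spatial.transform import Rotation as Ro
import sys
def go(x,y,z,yaw=None):
    s=readout.state(); q=s['orientation']; R=Ro.from_quat([q[1],q[2],q[3],q[0]]).as_matrix()
    p=np.array(s['tcp_pos']); d=np.array([x,y,z])-p
    print('t',round(s['time'],2),'tcp',p.round(1),'F',s['wrist_force'].round(1),'gap',round(s['finger_gap'],1))
    print('tool axes\n',R.round(3),'jaw yaw',np.degrees(np.arctan2(R[1,0],R[0,0])).round(2))
    if yaw is not None:
        a=np.radians(yaw); X=np.array([np.cos(a),np.sin(a),0]); Y=np.array([0,0,-1.]); T=np.c_[X,Y,np.cross(X,Y)]
        print('turn (tool, deg)',np.degrees(Ro.from_matrix(R.T@T).as_rotvec()).round(2),'shift cm after turn',(T.T@d/10).round(2))
    print('shift cm now',(R.T@d/10).round(2),'joints',s['joint_pos'].round(2))
if __name__=='__main__': go(*map(float,sys.argv[1:]))
E
python3 plan.py 518.2 -153.8 150 -2.9; python3 plan.py 518.2 -153.8 150 177.1
```

```text
t 0.1 tcp [ 208.3 -535.4  241.5] F [-0.2 -0.1  0.3] gap 85.6
tool axes
 [[ 0.362 -0.     0.932]
 [-0.932  0.002  0.362]
 [-0.002 -1.     0.   ]] jaw yaw -68.75
turn (tool, deg) [ -0.07 -65.85  -0.07] shift cm after turn [29.02  9.15 39.68]
shift cm now [-24.33   9.2   42.71] joints [-1.41  0.18  1.61 -0.    1.35 -0.21]
t 0.1 tcp [ 208.3 -535.4  241.5] F [-0.2 -0.1  0.3] gap 85.6
tool axes
 [[ 0.362 -0.     0.932]
 [-0.932  0.002  0.362]
 [-0.002 -1.     0.   ]] jaw yaw -68.75
turn (tool, deg) [ 8.0000e-02  1.1415e+02 -8.0000e-02] shift cm after turn [-29.02   9.15 -39.68]
shift cm now [-24.33   9.2   42.71] joints [-1.41  0.18  1.61 -0.    1.35 -0.21]
```

```bash
python3 - <<'E'
from plan import *
s=readout.state(); q=s['orientation']; R=Ro.from_quat([q[1],q[2],q[3],q[0]])
d=np.array([518.2,-153.8,150])-s['tcp_pos']
for n,tot in ((14,65.85),):
    M=sum((R*Ro.from_rotvec([0,-np.radians(tot/n)*k,0])).as_matrix() for k in range(n))
    v=np.linalg.solve(M,d)/10; print(n,v.round(3),-tot/n, np.linalg.norm(v))
E
```

```text
14 [0.059 0.657 3.71 ] -4.703571428571428 3.7685119569360226
```

Request:
move_arm --rows '[[[0.06,0.0,3.7],[0,-4.7,0]],[[0.06,0.0,3.7],[0,-4.7,0]],[[0.06,0.0,3.7],[0,-4.7,0]],[[0.06,0.5,3.7],[0,-4.7,0]],[[0.06,0.8,3.7],[0,-4.7,0]]]' --hand 1 --squeeze 60

```text
time: 0.52
tcp_pos: [369.5, -444.4, 229.7]
orientation: [-0.653, 0.653, -0.27, 0.271]
wrist_force: [0.2, 0.3, 0.5]
finger_gap: 85.4
```

Request:
move_arm --rows '[[[0.06,0.9,3.7],[0,-4.7,0]],[[0.06,0.9,3.7],[0,-4.7,0]],[[0.06,0.9,3.7],[0,-4.7,0]],[[0.06,0.9,3.7],[0,-4.7,0]],[[0.06,0.9,3.7],[0,-4.7,0]]]'

```text
time: 0.93
tcp_pos: [478.9, -296.0, 183.5]
orientation: [0.695, -0.695, 0.132, -0.132]
wrist_force: [1.4, -0.4, -0.2]
finger_gap: 85.5
```

Request:
move_arm --rows '[[[0.06,0.9,3.7],[0,-4.7,0]],[[0.06,0.9,3.7],[0,-4.7,0]],[[0.06,0.9,3.7],[0,-4.7,0]],[[0.06,0.7,3.7],[0,-4.7,0]],[[0,0,0],[0,0,0]]]'

```text
time: 1.35
tcp_pos: [516.6, -148.9, 147.8]
orientation: [0.709, -0.705, 0.017, -0.014]
wrist_force: [0.0, 0.7, -0.8]
finger_gap: 85.6
```

```bash
python3 plan.py 518.2 -153.8 19 -2.9
```

```text
t 1.35 tcp [ 516.6 -148.9  147.8] F [ 0.   0.7 -0.8] gap 85.6
tool axes
 [[ 0.999 -0.004  0.043]
 [-0.043  0.005  0.999]
 [-0.004 -1.     0.005]] jaw yaw -2.44
turn (tool, deg) [-0.26  0.46 -0.25] shift cm after turn [ 0.18 12.88 -0.49]
shift cm now [ 0.23 12.87 -0.55] joints [-0.5   0.21  1.78  0.    1.16 -0.46]
```

Request:
move_arm --rows '[[[0.1,2.2,-0.25],[0,0.46,0]],[[0.1,3.0,-0.25],[0,0,0]],[[0,2.6,0],[0,0,0]],[[0,1.0,0],[0,0,0]],[[0,0,0],[0,0,0]]]'

```text
time: 1.77
tcp_pos: [517.1, -159.8, 59.4]
orientation: [0.708, -0.706, 0.023, -0.019]
wrist_force: [-0.1, 0.5, -0.7]
finger_gap: 85.3
```

```bash
python3 plan.py 518.2 -153.8 19 -2.9; python3 - <<'E'
from hold import *
# top view: arm may hide; save and outline
I,D=imaging.get_image('scene'); np.savez('scene1.npz',I=I,D=D)
cv2.imwrite('pics/scene1.png',cv2.resize(I[140:280,140:330,::-1],(760,560),interpolation=cv2.INTER_CUBIC))
E
```

```text
t 1.77 tcp [ 517.1 -159.8   59.4] F [-0.1  0.5 -0.7] gap 85.3
tool axes
 [[ 0.998 -0.006  0.06 ]
 [-0.06   0.003  0.998]
 [-0.006 -1.     0.003]] jaw yaw -3.45
turn (tool, deg) [-0.16 -0.55 -0.33] shift cm after turn [0.07 4.04 0.61]
shift cm now [0.09 4.04 0.6 ] joints [-0.52  0.35  1.81 -0.    0.99 -0.46]
```

View pics/scene1.png

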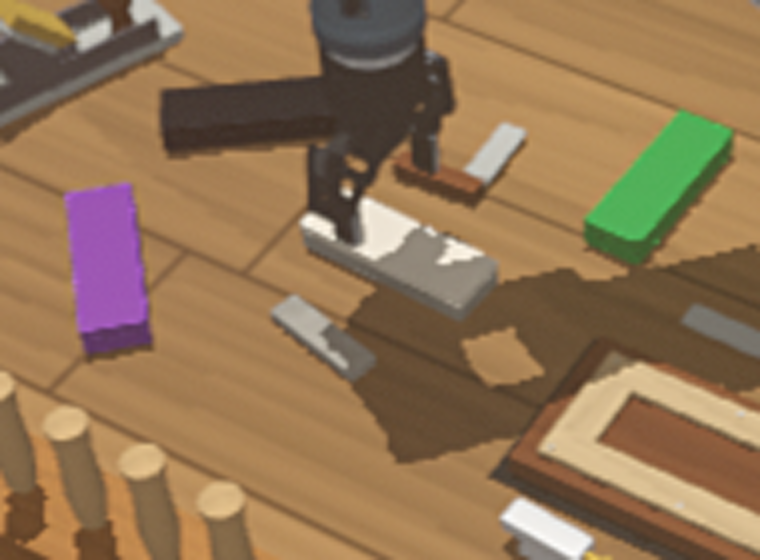

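The fingers straddle the stone, with one at crop pixel (345,215) on the near side and one at (425,150). The square's stock is near (440,175), so I narrow the opening a little before going down.

Request:
move_arm --rows '[[[0.09,0.5,0.6],[0,-0.5,0]],[[0,0.5,0],[0,0,0]],[[0,1.0,0],[0,0,0]],[[0,0.7,0],[0,0,0]],[[0,0,0],[0,0,0]]]' --hand 0.6

```text
time: 2.23
tcp_pos: [519.7, -154.3, 33.8]
orientation: [0.707, -0.707, 0.019, -0.017]
wrist_force: [0.2, -0.4, 0.1]
finger_gap: 68.5
```

```bash
python3 plan.py 518.2 -153.8 19 -2.9
```

```text
t 2.23 tcp [ 519.7 -154.3   33.8] F [ 0.2 -0.4  0.1] gap 68.5
tool axes
 [[ 0.999 -0.002  0.051]
 [-0.051  0.001  0.999]
 [-0.002 -1.     0.001]] jaw yaw -2.91
turn (tool, deg) [-0.06 -0.01 -0.12] shift cm after turn [-0.16  1.48  0.04]
shift cm now [-0.15  1.48  0.04] joints [-0.51  0.4   1.82 -0.    0.93 -0.46]
```

Request:
move_arm --rows '[[[-0.1,0.8,0.0],[0,0,0]],[[0,0.65,0],[0,0,0]],[[0,0,0],[0,0,0]],[[0,0,0],[0,0,0]]]'

```text
time: 2.57
tcp_pos: [519.3, -154.6, 20.2]
orientation: [0.707, -0.707, 0.018, -0.018]
wrist_force: [1.0, -0.1, -0.3]
finger_gap: 67.9
```

Request:
move_arm --rows '[[[0,0,0],[0,0,0]],[[0,0,0],[0,0,0]],[[0,0,0],[0,0,0]],[[0,0,0],[0,0,0]],[[0,0,0],[0,0,0]]]' --hand -1 --squeeze 60

```text
time: 2.98
tcp_pos: [519.8, -155.0, 21.3]
orientation: [-0.707, 0.707, -0.018, 0.018]
wrist_force: [-3.0, 0.2, 5.8]
finger_gap: 48.2
```

Request:
move_arm --rows '[[[0,0,0],[0,0,0]],[[0,0,0],[0,0,0]],[[0,0,0],[0,0,0]]]'

```text
time: 3.23
tcp_pos: [519.9, -155.0, 21.3]
orientation: [-0.707, 0.707, -0.018, 0.018]
wrist_force: [-2.9, 0.9, 5.9]
finger_gap: 48.3
```

```bash
python3 plan.py 518.2 -153.8 80 -2.9
```

```text
t 3.23 tcp [ 519.9 -155.    21.3] F [-2.9  0.9  5.9] gap 48.3
tool axes
 [[ 0.999  0.     0.051]
 [-0.051 -0.     0.999]
 [ 0.    -1.    -0.   ]] jaw yaw -2.91
turn (tool, deg) [ 0.02 -0.01  0.01] shift cm after turn [-0.17 -5.87  0.11]
shift cm now [-0.17 -5.87  0.11] joints [-0.51  0.42  1.82 -0.    0.91 -0.46]
```

Request:
move_arm --rows '[[[0,-0.5,0],[0,0,0]],[[0,-1.5,0],[0,0,0]],[[0,-2.5,0],[0,0,0]],[[0,-2.5,0],[0,0,0]],[[0,0,0],[0,0,0]]]'

```text
time: 3.65
tcp_pos: [522.6, -156.1, 95.1]
orientation: [-0.706, 0.708, -0.015, 0.02]
wrist_force: [2.3, 0.1, -3.4]
finger_gap: 48.3
```

```bash
sleep 0; python3 - <<'E'
from plan import *
s=readout.state(); q=s['orientation']; R=Ro.from_quat([q[1],q[2],q[3],q[0]])
print(s['tcp_pos'].round(1),s['wrist_force'].round(1),s['moment'].round(2),s['finger_gap'])
# arc to above the placing point: board middle -20 in x, jaw yaw 0
d=np.array([564,147.4,88])-s['tcp_pos']
n,tot=10,2.9
M=sum((R*Ro.from_rotvec([0,-np.radians(tot/n)*k,0])).as_matrix() for k in range(n))
print((np.linalg.solve(M,d)/10).round(3))
from hold import *
for nm in ('top','scene'):
    I,D=imaging.get_image(nm); np.savez(nm+'2.npz',I=I,D=D)
a=np.load('top2.npz')['I'];b=np.load('scene2.npz')['I']
cv2.imwrite('pics/lift.png',np.hstack([cv2.resize(x,(400,400),interpolation=cv2.INTER_CUBIC) for x in (a[140:280,260:400,::-1],b[120:260,180:320,::-1])]))
E
```

```text
[ 522.6 -156.1   95.1] [ 2.3  0.1 -3.4] [-0.04 -0.12  0.04] 48.31177838017915
[0.328 0.063 3.046]
```

View pics/lift.png

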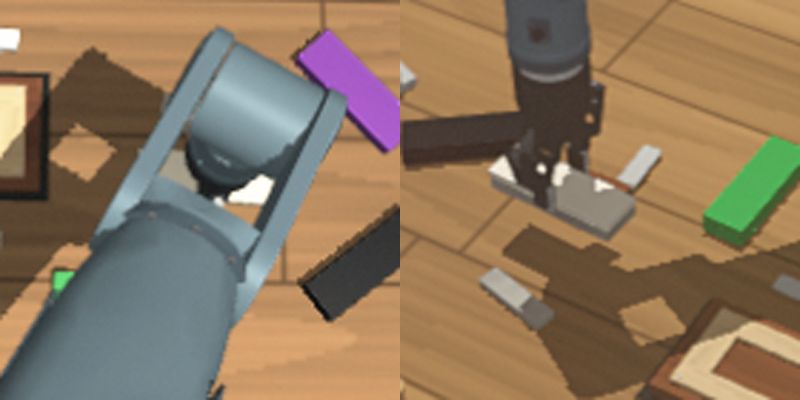

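The stone is held level; its weight reads about 3.4 N. I carry it to above the robot-side placing spot.

Request:
move_arm --rows '[[[0.33,0,2.5],[0,-0.3,0]],[[0.33,0,3.1],[0,-0.3,0]],[[0.33,0,3.1],[0,-0.3,0]],[[0.33,0,3.1],[0,-0.3,0]],[[0.33,0,3.1],[0,-0.3,0]]]'

```text
time: 4.17
tcp_pos: [540.4, -4.9, 88.2]
orientation: [0.707, -0.707, 0.01, -0.008]
wrist_force: [0.9, 0.8, -4.8]
finger_gap: 48.0
```

Request:
move_arm --rows '[[[0.33,0,3.1],[0,-0.3,0]],[[0.33,0,3.1],[0,-0.3,0]],[[0.33,0.2,3.1],[0,-0.3,0]],[[0.33,0.2,3.1],[0,-0.3,0]],[[0.33,0.2,2.5],[0,-0.2,0]]]'

```text
time: 4.58
tcp_pos: [558.9, 144.4, 81.9]
orientation: [0.707, -0.707, 0.001, 0.002]
wrist_force: [-0.5, -0.8, -4.9]
finger_gap: 47.8
```

Request:
move_arm --rows '[[[0,0,0],[0,0,0]],[[0,0,0],[0,0,0]],[[0,0,0],[0,0,0]]]'

```text
time: 4.83
tcp_pos: [559.4, 141.9, 82.7]
orientation: [-0.707, 0.707, -0.001, -0.001]
wrist_force: [-0.3, -0.4, -4.8]
finger_gap: 48.3
```

```bash
python3 plan.py 564 146.2 60 0
```

```text
t 4.83 tcp [559.4 141.9  82.7] F [-0.3 -0.4 -4.8] gap 48.3
tool axes
 [[ 1.    -0.003 -0.   ]
 [ 0.    -0.     1.   ]
 [-0.003 -1.    -0.   ]] jaw yaw 0.02
turn (tool, deg) [ 0.03  0.02 -0.2 ] shift cm after turn [0.46 2.27 0.43]
shift cm now [0.47 2.27 0.43] joints [ 0.04  0.38  1.71 -0.    1.05  0.04]
```

Request:
move_arm --rows '[[[0.46,0.5,0.43],[0,0,0]],[[0,1.3,0],[0,0,0]],[[0,1.2,0],[0,0,0]],[[0,0,0],[0,0,0]],[[0,0,0],[0,0,0]]]'

```text
time: 5.25
tcp_pos: [563.9, 145.8, 52.8]
orientation: [-0.707, 0.707, -0.002, -0.001]
wrist_force: [0.3, -0.5, -5.1]
finger_gap: 48.3
```

```bash
python3 plan.py 564 146.2 47.3 0; python3 - <<'E'
from hold import *
for nm in ('top','scene'):
    I,D=imaging.get_image(nm); np.savez(nm+'3.npz',I=I,D=D)
a=np.load('top3.npz')['I'];b=np.load('scene3.npz')['I']
cv2.imwrite('pics/above.png',np.hstack([cv2.resize(x,(400,400),interpolation=cv2.INTER_CUBIC) for x in (a[130:240,180:290,::-1],b[200:310,260:370,::-1])]))
E
```

```text
t 5.25 tcp [563.9 145.8  52.8] F [ 0.3 -0.5 -5.1] gap 48.3
tool axes
 [[ 1.    -0.004  0.001]
 [-0.001 -0.     1.   ]
 [-0.004 -1.    -0.   ]] jaw yaw -0.06
turn (tool, deg) [ 0.01 -0.06 -0.23] shift cm after turn [0.01 0.55 0.04]
shift cm now [0.01 0.55 0.04] joints [ 0.05  0.44  1.71 -0.    1.    0.05]
```

View pics/above.png

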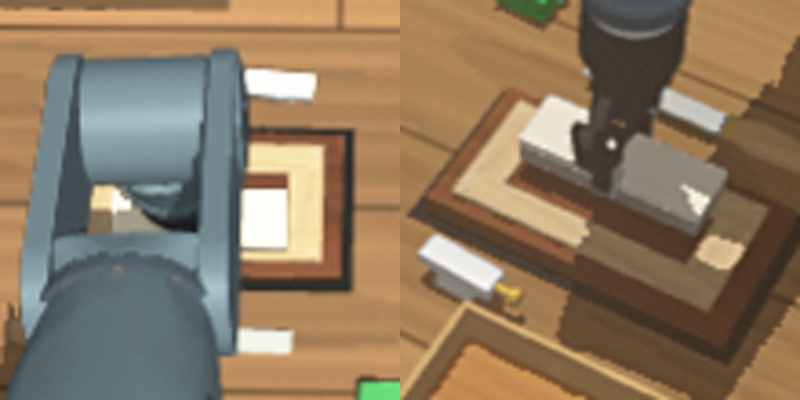

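```bash
python3 - <<'E'
from hold import *
I=np.load('top3.npz')['I']; c=cam('top'); G=I.astype(float).mean(2)
# stone -y end: along rows ~ 130+ (195..240)/400*110
for r in range(184,198,2):
    L=I[r,245:280].astype(int); print(r,[tuple(x) for x in L[8:20]] if r==190 else '', end=' ')
    g=G[r,245:280]; print(np.round(g).astype(int)[6:24])
# scene: lines of stone top corners
b=np.load('scene3.npz')['I']; B=big(b)[200*S:310*S,260*S:370*S]
cv2.imwrite('pics/scene3big.png',cv2.resize(B[60:300,80:400][:,:,::-1],(800,600),interpolation=cv2.INTER_CUBIC))
E
```

```text
184  [252 252 252 252 252 252 253 239 175 221 217 214 212 209 209 214 215 184]
186  [252 252 252 252 252 252 253 242 190 221 217 213 212 213 215 216 215 181]
188  [252 252 252 252 252 252 252 242 197 221 216 212 211 212 216 215 215 180]
190 [(np.int64(254), np.int64(254), np.int64(248)), (np.int64(254), np.int64(254), np.int64(247)), (np.int64(254), np.int64(254), np.int64(247)), (np.int64(254), np.int64(254), np.int64(247)), (np.int64(254), np.int64(254), np.int64(248)), (np.int64(251), np.int64(247), np.int64(229)), (np.int64(233), np.int64(206), np.int64(157)), (np.int64(250), np.int64(232), np.int64(178)), (np.int64(247), np.int64(227), np.int64(172)), (np.int64(246), np.int64(224), np.int64(169)), (np.int64(243), np.int64(221), np.int64(165)), (np.int64(244), np.int64(223), np.int64(167))] [252 251 252 252 252 252 252 242 199 220 215 213 210 211 216 215 214 179]
192  [252 252 252 252 252 252 252 241 198 220 215 211 212 213 216 214 214 178]
194  [252 252 252 252 252 252 253 245 195 214 213 212 212 213 213 212 211 179]
196  [252 253 253 253 253 253 253 247 203 217 217 217 217 217 218 217 212 172]
```

View pics/scene3big.png

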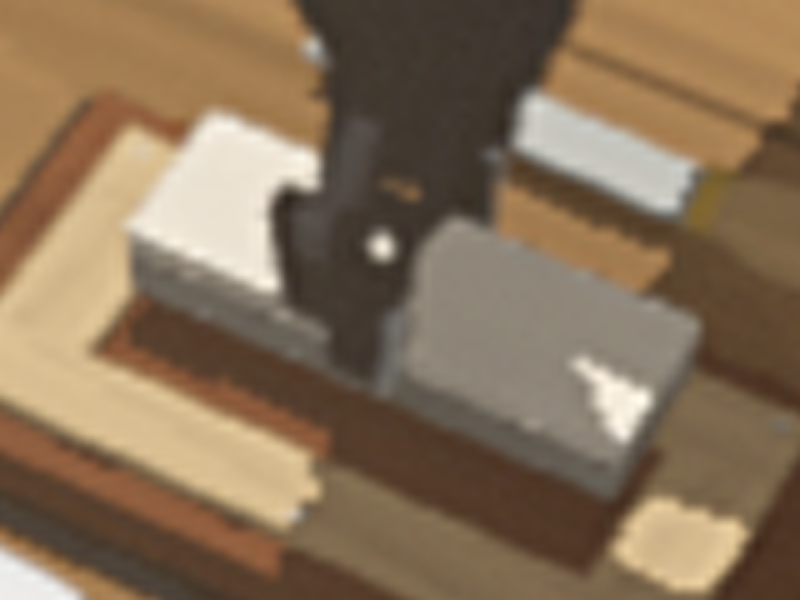

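In this crop (10x), the stone's top corners are at about (130,228), (210,110), (700,320) and (615,463). The cut-out's near edge runs from (95,350) to about (590,572). I convert these to positions.

```bash
python3 - <<'E'
from hold import *
c=cam('top'); zt=56.5
print('top stone -y edge',plane(c,[[258.3,190]],zt)[0,:2], )
G=np.load('top0.npz')['I'].astype(float).mean(2)
for r in (182,186,190): print(r,np.round(G[r,250:268]).astype(int), np.round(G[r,204:222]).astype(int))
for u in (258,258.5,259,259.5): print(u,'hole -y edge',plane(c,[[u,187]],26)[0,1].round(1))
c=cam('scene')
px=lambda P:np.c_[260+((np.array(P)[:,0]/2.5+80)+.5)/4-.5,200+((np.array(P)[:,1]/2.5+60)+.5)/4-.5]
Q=plane(c,px([(130,228),(210,110),(700,320),(615,463)]),zt)[:,:2]; print('scene stone corners',Q.round(1),'mean',Q.mean(0).round(1))
print('sides',[np.hypot(*(Q[i]-Q[(i+1)%4])).round(1) for i in range(4)],'yaw ends',[np.degrees(np.arctan2(*(d)[::-1])).round(1) for d in (Q[2]-Q[1],Q[3]-Q[0])])
print('hole near corners',plane(c,px([(95,350),(590,572)]),26)[:,:2].round(1))
E
```

```text
top stone -y edge [563.67115946  69.77096209]
182 [ 95  97  96  95  96  97  97  95  94 174 222 219 217 216 212 212 215 219] [216 217 214 209 211 216 214 179  93  91  93  93  94  90  91  93  93  92]
186 [ 90  89  90  89  88  88  88  88 113 188 223 218 215 213 214 216 217 217] [213 216 212 214 218 217 210 146  88  87  88  87  87  88  84  88  87  88]
190 [ 92  93  93  92  91  92  94  90 113 189 222 217 215 212 214 217 217 216] [213 214 210 214 217 217 207 120  96  95  95  97  96  95  96  96  95  96]
258 hole -y edge 72.6
258.5 hole -y edge 71.0
259 hole -y edge 69.4
259.5 hole -y edge 67.8
scene stone corners [[590.   72.5]
 [541.1  70.8]
 [541.6 221.5]
 [596.8 222.6]] mean [567.4 146.9]
sides [np.float64(49.0), np.float64(150.7), np.float64(55.2), np.float64(150.2)] yaw ends [np.float64(89.8), np.float64(87.4)]
hole near corners [[610.7  73.4]
 [610.6 224.6]]
```

Request:
move_arm --rows '[[[0,0.2,0.19],[0,0,0]],[[0,0.15,0],[0,0,-0.2]],[[0,0.1,0],[0,0,0]],[[0,0,0],[0,0,0]],[[0,0,0],[0,0,0]]]'

```text
time: 5.77
tcp_pos: [565.4, 148.4, 50.4]
orientation: [0.707, -0.707, -0.001, -0.001]
wrist_force: [0.7, -0.7, -4.8]
finger_gap: 48.6
```

Request:
move_arm --rows '[[[0,0.1,0],[0,0,0]],[[0,0.05,0],[0,0,0]],[[0,0.0,0],[0,0,0]]]'

```text
time: 6.02
tcp_pos: [565.4, 148.3, 48.7]
orientation: [-0.707, 0.707, 0.001, 0.001]
wrist_force: [-0.6, 0.9, -4.6]
finger_gap: 48.2
```

Request:
move_arm --rows '[[[-0.12,0.05,-0.04],[0,0,0]],[[0,0.05,0],[0,0,0]],[[0,0.05,0],[0,0,0]],[[0,0.0,0],[0,0,0]],[[0,0.0,0],[0,0,0]]]'

```text
time: 6.43
tcp_pos: [564.1, 147.9, 47.5]
orientation: [-0.707, 0.707, 0.001, 0.001]
wrist_force: [-1.7, -0.3, -0.4]
finger_gap: 48.3
```

Request:
move_arm --rows '[[[0,0.05,0],[0,0,0]],[[0,0.05,0],[0,0,0]],[[0,0.0,0],[0,0,0]]]'

```text
time: 6.68
tcp_pos: [564.2, 147.9, 47.4]
orientation: [-0.707, 0.707, 0.001, 0.001]
wrist_force: [-5.3, -0.2, 7.9]
finger_gap: 48.5
```

```bash
python3 - <<'E'
from plan import *
go(586,148,41.3,0); s=readout.state(); print(s['moment'].round(2))
E
```

```text
t 6.68 tcp [564.2 147.9  47.4] F [-5.3 -0.2  7.9] gap 48.5
tool axes
 [[ 1.     0.003  0.   ]
 [-0.    -0.     1.   ]
 [ 0.003 -1.    -0.   ]] jaw yaw -0.01
turn (tool, deg) [ 0.01 -0.01  0.17] shift cm after turn [2.18 0.61 0.01]
shift cm now [2.18 0.61 0.01] joints [ 0.05  0.44  1.71 -0.    0.99  0.05]
[-0.21  1.33 -0.01]
```

Contact came at TCP z 47.4, which is the expected height (21.3 + 26), with about 12.7 N on the plate. Now I slide in +x.

Request:
move_arm --rows '[[[0.2,-0.02,0],[0,0,0]],[[0.2,0,0],[0,0,0]],[[0.2,0,0],[0,0,0]],[[0.2,0.0,0],[0,0,0]],[[0.2,0.0,0],[0,0,0]]]'

```text
time: 7.1
tcp_pos: [572.9, 148.2, 47.3]
orientation: [0.707, -0.707, -0.0, 0.0]
wrist_force: [-9.7, 0.6, 10.0]
finger_gap: 48.0
```

Request:
move_arm --rows '[[[0.15,0,0],[0,0,0]],[[0.15,0,0],[0,0,0]],[[0.15,0,0],[0,0,0]],[[0.1,0.0,0],[0,0,0]],[[0.0,0.0,0],[0,0,0]]]'

```text
time: 7.52
tcp_pos: [578.7, 148.3, 47.3]
orientation: [0.707, -0.707, -0.0, -0.0]
wrist_force: [-8.8, 0.6, 9.2]
finger_gap: 48.2
```

Request:
move_arm --rows '[[[0.1,0,0],[0,0,0]],[[0.1,0,0],[0,0,0]],[[0.1,0,0],[0,0,0]],[[0.1,0.0,0],[0,0,0]],[[0.0,0.0,0],[0,0,0]]]'

```text
time: 7.93
tcp_pos: [583.3, 148.2, 47.1]
orientation: [0.707, -0.707, -0.001, -0.001]
wrist_force: [0.1, -0.2, -4.6]
finger_gap: 48.0
```

Request:
move_arm --rows '[[[0.08,0,0],[0,0,0]],[[0.08,0,0],[0,0,0]],[[0,0,0],[0,0,0]]]'

```text
time: 8.18
tcp_pos: [585.7, 147.9, 46.3]
orientation: [0.707, -0.707, -0.001, -0.002]
wrist_force: [0.5, 0.0, -4.5]
finger_gap: 48.3
```

Request:
move_arm --rows '[[[0.08,0,0],[0,0,0]],[[0.08,0,0],[0,0,0]],[[0,0,0],[0,0,0]]]'

```text
time: 8.43
tcp_pos: [586.5, 147.9, 46.2]
orientation: [0.707, -0.707, -0.001, -0.001]
wrist_force: [-1.4, 0.2, -4.0]
finger_gap: 48.5
```

The support force vanished at x about 583: it dropped in. At 586.5 the far wall is just touched. I back off slightly and follow it down.

Request:
move_arm --rows '[[[-0.1,0.1,0],[0,0,0]],[[0,0.1,0],[0,0,0]],[[0,0,0],[0,0,0]],[[0,0,0],[0,0,0]]]'

```text
time: 8.77
tcp_pos: [586.1, 147.9, 44.5]
orientation: [-0.707, 0.707, 0.001, 0.001]
wrist_force: [-0.2, 0.4, -4.2]
finger_gap: 48.4
```

Request:
move_arm --rows '[[[0,0.1,0],[0,0,0]],[[0,0.1,0],[0,0,0]],[[0,0.05,0],[0,0,0]],[[0,0,0],[0,0,0]],[[0,0,0],[0,0,0]]]'

```text
time: 9.18
tcp_pos: [586.0, 147.9, 42.0]
orientation: [-0.707, 0.707, 0.001, 0.001]
wrist_force: [0.2, 0.3, -5.7]
finger_gap: 48.0
```

Request:
move_arm --rows '[[[0,0.05,0],[0,0,0]],[[0,0.05,0],[0,0,0]],[[0,0.05,0],[0,0,0]],[[0,0,0],[0,0,0]],[[0,0,0],[0,0,0]]]'

```text
time: 9.6
tcp_pos: [586.2, 148.0, 41.4]
orientation: [-0.707, 0.707, 0.001, 0.001]
wrist_force: [-3.5, -0.5, 5.2]
finger_gap: 48.4
```

```bash
python3 plan.py 586 147.9 41.3 0
```

```text
t 9.6 tcp [586.2 148.   41.4] F [-3.5 -0.5  5.2] gap 48.4
tool axes
 [[ 1.     0.004  0.   ]
 [-0.    -0.     1.   ]
 [ 0.004 -1.    -0.   ]] jaw yaw -0.01
turn (tool, deg) [ 0.   -0.01  0.21] shift cm after turn [-0.02  0.01 -0.01]
shift cm now [-0.02  0.01 -0.01] joints [ 0.05  0.49  1.65 -0.    0.99  0.05]
```

It is seated: TCP z 41.4 is exactly 6.0 mm below the plate contact, and the board carries about 10 N. I release with a partial opening and then lift.

Request:
move_arm --rows '[[[0,-0.05,0],[0,0,0]],[[0,0,0],[0,0,0]],[[0,0,0],[0,0,0]],[[0,0,0],[0,0,0]],[[0,0,0],[0,0,0]]]' --hand 0.6

```text
time: 10.02
tcp_pos: [586.2, 147.9, 41.1]
orientation: [0.707, -0.707, -0.001, -0.001]
wrist_force: [0.4, -1.0, 0.4]
finger_gap: 67.8
```

Request:
move_arm --rows '[[[0,-0.5,0],[0,0,0]],[[0,-2,0],[0,0,0]],[[0,-3,0],[0,0,0]],[[0,-4,0],[0,0,0]],[[0,-4,0],[0,0,0]]]'

```text
time: 10.43
tcp_pos: [584.6, 147.9, 176.9]
orientation: [-0.707, 0.707, 0.0, 0.001]
wrist_force: [0.2, -0.1, 0.2]
finger_gap: 68.0
```

Request:
move_arm --rows '[[[0,0,-4],[0,0,0]],[[0,0,-4],[0,0,0]],[[0,0,-4],[0,0,0]],[[0,0,-4],[0,0,0]],[[0,0,-4],[0,0,0]]]'

```text
time: 10.85
tcp_pos: [585.3, -53.7, 176.8]
orientation: [-0.707, 0.707, 0.002, 0.001]
wrist_force: [0.6, 0.4, 0.5]
finger_gap: 68.5
```

Request:
move_arm --rows '[[[0,0,-4],[0,0,0]],[[0,0,-4],[0,0,0]],[[0,0,-4],[0,0,0]],[[0,0,0],[0,0,0]],[[0,0,0],[0,0,0]]]'

```text
time: 11.27
tcp_pos: [585.2, -174.5, 176.3]
orientation: [-0.707, 0.707, -0.0, 0.003]
wrist_force: [0.1, 1.3, -0.1]
finger_gap: 68.3
```

```bash
python3 - <<'E'
from hold import *
z0={n:np.load(n+'0.npz') for n in near}
out=[]
for n in near:
    I,D=imaging.get_image(n); np.savez(n+'4.npz',I=I,D=D); c=cam(n)
    u,w=near[n]['h']; B=big(I);H=cv2.cvtColor(B,cv2.COLOR_RGB2HSV)
    m=blob((H[...,1]<60)&(H[...,2]>165),(u*S,w*S))
    F=full(c,D)[...,2]; sm=cv2.resize(cv2.erode(m.astype(np.uint8),np.ones((9,9))),(560,420),interpolation=cv2.INTER_NEAREST)>0
    vs,us=np.where(sm); A=np.c_[us,vs,np.ones(len(us))]; P=full(c,D)[sm]
    co=np.linalg.lstsq(np.c_[P[:,:2]-P[:,:2].mean(0),np.ones(len(P))],P[:,2],rcond=None)[0]
    print(n,'stone top z',np.median(P[:,2]).round(1),'tilt deg',np.degrees(co[:2]).round(2),*fitrect(c,cont(m,c,39)))
    out.append(cv2.resize(I[w-60:w+60,u-60:u+100,::-1],(400,300),interpolation=cv2.INTER_CUBIC))
cv2.imwrite('pics/end.png',np.hstack(out)); print(readout.state()['tcp_pos'])
E
```

```text
top stone top z 45.9 tilt deg [-172.01   -8.88] [588.29 148.07  52.99 153.35  89.67] [-0.3  1.4 -1.3  0.5]
scene stone top z 43.5 tilt deg [74.41  3.21] [583.86 146.37  52.05 152.34  89.82] [ 0.1 -0.2 -2.  -0.3]
[ 585.24002215 -171.60381653  176.0268925 ]
```

View pics/end.png

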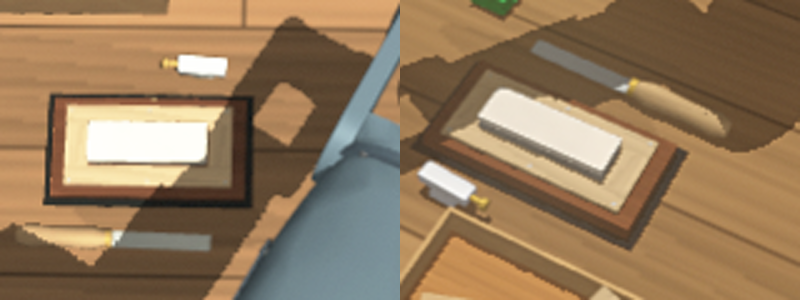

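The stone sits flat inside the plate's frame, pale side up, in both views; its top is at about 45 as expected. The tilt fit was spoiled by empty depth pixels, so I redo it and check that the other tools haven't moved.

```bash
python3 - <<'E'
from hold import *
for n in near:
    c=cam(n);a=np.load(n+'4.npz');o=np.load(n+'0.npz');I,D=a['I'],a['D'];u,w=near[n]['h']
    H=cv2.cvtColor(I,cv2.COLOR_RGB2HSV); m=blob((H[...,1]<60)&(H[...,2]>200),(u,w)); m=cv2.erode(m.astype(np.uint8),np.ones((3,3)))>0
    P=full(c,D)[m&(D>0)]; P=P[abs(P[:,2]-np.median(P[:,2]))<8]
    A=np.c_[P[:,:2]-P[:,:2].mean(0),np.ones(len(P))]; k,*_=np.linalg.lstsq(A,P[:,2],rcond=None)
    print(n,len(P),'z',k[2].round(1),'tilt',np.degrees(k[:2]).round(2))
    # other tools: height changes >8 mm between the pictures, at object height, outside arm
    z1,z0=full(c,D)[...,2],full(c,o['D'])[...,2]; F0=full(c,o['D'])
    ch=(abs(z1-z0)>10)&(D>0)&(o['D']>0)&(z1<130)&(z0<130); ch=cv2.morphologyEx(ch.astype(np.uint8),cv2.MORPH_OPEN,np.ones((2,2)))
    N,L,St,C=cv2.connectedComponentsWithStats(ch)
    print([ (St[i,4],C[i].round(0).tolist(),F0[int(C[i][1]),int(C[i][0])].round(0).tolist()) for i in range(1,N) if St[i,4]>6])
E
```

```text
top 654 z 46.0 tilt [-0.62 -0.15]
[(np.int32(8), [556.0, 17.0], [1736.0, -1542.0, -608.0]), (np.int32(8), [287.0, 35.0], [1618.0, -18.0, -750.0]), (np.int32(9), [295.0, 47.0], [1535.0, -69.0, -745.0]), (np.int32(7), [123.0, 58.0], [1471.0, 885.0, -752.0]), (np.int32(775), [235.0, 184.0], [590.0, 147.0, 19.0]), (np.int32(8), [0.0, 204.0], [640.0, 1504.0, -760.0]), (np.int32(8), [1.0, 359.0], [-159.0, 1419.0, -744.0])]
scene 624 z 43.5 tilt [ 1.37 -0.02]
[(np.int32(8), [226.0, 0.0], [-1275.0, -1470.0, -357.0]), (np.int32(20), [104.0, 8.0], [-1110.0, -2463.0, -574.0]), (np.int32(8), [118.0, 6.0], [-1269.0, -2487.0, -620.0]), (np.int32(9), [162.0, 23.0], [-1425.0, -2233.0, -766.0]), (np.int32(8), [117.0, 27.0], [-1197.0, -2487.0, -756.0]), (np.int32(8), [162.0, 27.0], [-1357.0, -2172.0, -746.0]), (np.int32(8), [114.0, 33.0], [-1088.0, -2410.0, -736.0]), (np.int32(8), [122.0, 36.0], [-1104.0, -2342.0, -757.0]), (np.int32(7), [173.0, 38.0], [-1252.0, -1972.0, -743.0]), (np.int32(8), [163.0, 42.0], [-1190.0, -2018.0, -750.0]), (np.int32(9), [91.0, 45.0], [-859.0, -2419.0, -736.0]), (np.int3
[... 198 characters left out ...]
787.0, -2219.0, -746.0]), (np.int32(9), [84.0, 67.0], [-630.0, -2262.0, -741.0]), (np.int32(9), [87.0, 72.0], [-604.0, -2204.0, -755.0]), (np.int32(7), [69.0, 84.0], [-426.0, -2186.0, -746.0]), (np.int32(8), [73.0, 83.0], [-467.0, -2195.0, -756.0]), (np.int32(8), [120.0, 91.0], [-525.0, -1828.0, -738.0]), (np.int32(9), [103.0, 94.0], [-463.0, -1924.0, -757.0]), (np.int32(9), [51.0, 95.0], [-276.0, -2190.0, -746.0]), (np.int32(8), [94.0, 100.0], [-388.0, -1928.0, -752.0]), (np.int32(8), [103.0, 99.0], [-427.0, -1898.0, -757.0]), (np.int32(719), [241.0, 203.0], [522.0, -148.0, 23.0]), (np.int32(945), [319.0, 253.0], [573.0, 147.0, 16.0]), (np.int32(8), [0.0, 344.0], [1072.0, -1022.0, -769.0])]
```

```bash
python3 -c "
from workcell import order,readout
print(readout.state()['time'],order.job_done())"
```

```text
the job is handed in; nothing more can be done
11.3667 None
```

The big oilstone is in its holder, fully down in the cut-out with the pale side up, and I handed the job in at 11.4 s with the arm clear of everything.

**What I did:** I gripped the stone across its width and laid it on the plywood plate about 20 mm off the board's middle, on the robot's side. I then slid it across with about 13–15 N on the plate. The support force vanished at x ≈ 583 mm, and I followed the stone down with light pressure, let go and backed away.

**Last checks:**
- **Seating:** the tool ended 6.0 mm below its height on the plate, which is the plate's thickness. Camera depth put the stone's top at 46.0 mm (top view) and 43.5 mm (scene view). Seated should read 45 mm, and each camera showed the same small bias earlier.
- **Other tools:** comparing depth images from before and after, nothing over 10 mm changed on the bench apart from the stone's old and new places. The arm hid part of the top view.

**Where checks disagreed:**
- **Flatness:** the tilt fits across the stone's short side differed (-0.6° and +1.4°, opposite signs). I take this as depth noise, since the force and height checks agree the stone is flat.
- **Tilt fit:** the first one gave nonsense values, probably from empty depth pixels, so I repeated it without them.
- **Board outline:** the scene view's outline also took in the board's side face, so I took the board's middle from the top view alone.
- **Sideways alignment:** two ways of working it out differed by about 2 mm. I used the direct picture of the stone over the cut-out, and the stone dropped in on the first pass.

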